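# Start a new differential blood count

## Robot

A 6-joint arm with a two-finger parallel gripper is mounted at the origin on a cart in front of the work surface, level with it; the furniture and walls round the work are solid. World frame = base frame: x ahead of the robot, y to its left, z up, the work surface at z = 0. Lengths are in m, angles in rad, forces in N, time in s.
With the tool pointing down it reaches from about 0.35 to 0.975 m from the base axis. Payload 4.9 kg.
Tool frame: the origin (TCP) lies midway between the tips of the shut fingers; the grasp point (between the pads) lies 19 mm behind it (ctrl.tcp_to_grasp is the distance from the TCP to the grasp point, in m); z points along the fingers, y is the line along which they close (so a half turn about z gives the same grasp; the last joint's range is limited). The gripper opens to 85 mm and grips with 20 to 120 N. Pads are 22 mm wide; open, the fingers measure 114 mm over their backs; the gripper's body (76 mm by 85 mm) begins 54 mm behind the grasp point. The pads swing forward as they close: fully open they stand 13 mm farther back than shut.
Start: joints at [-1.323, 0.053, 1.613, -0, 1.476, -0.119], TCP at [0.224, -0.583, 0.231] pointing down, gripper open.
Joint ranges: [-3.01, 3.01], [-1.01, 2.22], [0.06, 2.58], [-1.02, 4.17], [0.09, 2.62], [-3.14, 3.14]. Speed limits (rad/s): [2.57, 2.57, 3.14, 3.14, 3.14, 3.14].

## Interface

Orientations are given as a rotation vector (axis times angle).
In Python, from station import ctrl, job, monitor, get_image, camera_params gives the robot as it stands (ctrl), with the cameras as plain functions, the job (job) and the readings (monitor).
- The arm moves only by the tool move_tool, called after "Emit:" by a JSON object that holds its "method" and its "body". Schema: {"type":"object","properties":{"increments":{"type":"array","items":{"type":"array","items":{"type":"array","items":{"type":"number"},"minItems":7,"maxItems":7},"minItems":1,"maxItems":20},"minItems":1,"maxItems":1},"clamp_n":{"type":"number"},"only":{"type":"string"},"quiet":{"type":"boolean"},"lines":{"type":"string"}},"required":["increments"],"additionalProperties":false}. increments is a list that holds a single list of rows (three levels of brackets), with 1 to 20 rows, each of 7 numbers: the finger opening in m, then dx, dy, dz in shares of 0.75 m (1.0 is 0.75 m), then a rotation vector rx, ry, rz in fractions of the full range, 1 being pi/2 rad; each row is the pose to reach, as a shift and turn from the pose commanded when the call began, along the tool's axes at that moment; what a row does not reach only later rows make up. A row lasts 1/12 s, in which the tool goes at most 0.0417 m and 0.125 rad, less where a joint would pass 70% of its speed; a pose out of reach is approached as far as the arm can. The fingers move at their own pace and stop on an object; clamp_n is the grip in N (left out, the last holds). Time passes only in rows, so rows that do not move let the fingers close. The tool returns the time, the measured TCP pose, the force, the opening and the grip force at its end. only (a regular expression) keeps the lines of the reply that match it, lines (a string "A,B") keeps lines A to B, and quiet returns only ok. No shift or turn number may pass 1 either way. Input that does not fit is refused with a message, and nothing moves.
- monitor.get_obs(): the state, without advancing time (a new reading comes with each control period).
- get_image(name): name is "scene" or "top" or "wrist"; returns the picture (480x640x3 uint8, red, green, blue); there is no depth.
- camera_params(name): a dict with "fx", "fy", "cx", "cy" (pixels), "T" (4x4, takes a point from camera to world coordinates); the wrist camera has in their place "tool_from_camera" (4x4, takes a point from camera to tool coordinates, whose origin is the TCP and whose axes are the flange's). Camera axes: x right, y down, z forward; pixel columns grow to the right and rows downward; lengths in m; the calibration is good to about 2 mm. The wrist camera is an equidistant fisheye: a pixel r from the principal point sees the ray r / f radians off the axis. A picture is of the moment at which its call begins: read the wrist's pose just before it. camera_params takes no time and is no camera call.
- job.finish_job(): hands the job in; it is judged then, once.
The state is a dict: "t": time; "q": joint angles; "dq": joint speeds; "effort": joint torques, N m; "tool_pos": TCP position; "tool_rot": TCP orientation; "contact_force": force on the tool from outside, world axes, zero at the start; "wrist_torque": the same for the moment, N m; "opening": finger opening in m; "grip_force": force on a finger pad.
Only numpy, scipy, OpenCV 4.12 (cv2) and the standard library are available. Lean on these libraries where they do the work, as an engineer would, in place of code of your own. Each camera call takes 0.05 s, during which the arm holds its last target. There are 200 camera calls.

## Task

Start a new differential count on the five-key cell counter to the left of the microscope: press the broad clearing bar at the right-hand end of its key row all the way down so that every drum goes back to nought, and let it up. Then tally the first three cells of the film, one full tap for each and in this order: a neutrophil (leftmost key), a lymphocyte (middle key), a neutrophil again (leftmost key), letting the key come right up after every tap. Tap lightly with the fingertips, press none of the other keys, do not lift or shift the counter, and leave the small things round it alone.

Things in the scene. Friction and masses are not known exactly. Their poses are not given: they have to be found in the camera images.
- cell_counter: Cream-grey counter, 130 (x, depth) x 220 (y, width) x 78 mm high, 1 kg, loose on four feet, left of the fixed microscope (406 mm high). Origin: centre of the underside; x points away from the operator, y to his left. On the front, 37 mm high: five equal black keys and, at the right end, a larger black clearing bar; the sloping hood with the drum windows begins 36 mm behind the key row, 50 mm high.
- clearing_bar_top (a point): Centre of the top of the clearing bar, 52 (x) x 26 (y) mm, largest and last of the row, 44 mm right of the fifth key, centre to centre; top 58 mm above the bench at rest. Goes straight down 12.5 mm against a spring and the drag of the drums (2 to 4 N) to clear them, then 6 mm more of stiffer over-travel (6 to 12 N) before a hard stop; springs up.
- clearing_bar (a joint): Travel of the clearing bar downward, m: 0 up, 0.0125 where all five drums have been carried back to nought, 0.0185 at the hard stop.
- neutrophil_key_top (a point): Centre of the top of the neutrophil key, the leftmost of the five: black, 34 (x) x 19 (y) mm, 54 mm above the bench at rest; keys 30 mm apart, 11 mm gaps. Goes straight down 11.5 mm against a light spring (1 to 2.5 N); then the cap gives 4 mm more on a stiffer cushion (5 to 12 N) before a hard stop; springs up. The full 11.5 mm turn its drum by one figure; under 10 mm may not count.
- lymphocyte_key_top (a point): Centre of the top of the lymphocyte key, the middle of the five: black, 34 (x) x 19 (y) mm, 54 mm above the bench at rest; keys 30 mm apart, 11 mm gaps. Goes straight down 11.5 mm against a light spring (1 to 2.5 N); then the cap gives 4 mm more on a stiffer cushion (5 to 12 N) before a hard stop; springs up. The full 11.5 mm turn its drum by one figure; under 10 mm may not count.
- neutrophil_key (a joint): Travel downward, m, of the neutrophil key (leftmost): 0 up, 0.0115 fully down, without its cushion.
- band_key (a joint): Travel downward, m, of the band key (second from the left): 0 up, 0.0115 fully down, without its cushion.
- lymphocyte_key (a joint): Travel downward, m, of the lymphocyte key (middle (third from the left)): 0 up, 0.0115 fully down, without its cushion.
- monocyte_key (a joint): Travel downward, m, of the monocyte key (fourth from the left): 0 up, 0.0115 fully down, without its cushion.
- eosinophil_key (a joint): Travel downward, m, of the eosinophil key (fifth from the left, beside the clearing bar): 0 up, 0.0115 fully down, without its cushion.
- neutrophil_drum (a joint): Turn of the figure drum behind the neutrophil key, rad: 0 is nought (blank), 0.628 more for each figure (one pip more), nine at most. A ratchet turns it by one figure at every full stroke of its key; it stays until the clearing bar takes it back to nought.
- band_drum (a joint): Turn of the figure drum behind the band key, rad: 0 is nought (blank), 0.628 more for each figure (one pip more), nine at most. A ratchet turns it by one figure at every full stroke of its key; it stays until the clearing bar takes it back to nought.
- lymphocyte_drum (a joint): Turn of the figure drum behind the lymphocyte key, rad: 0 is nought (blank), 0.628 more for each figure (one pip more), nine at most. A ratchet turns it by one figure at every full stroke of its key; it stays until the clearing bar takes it back to nought.
- monocyte_drum (a joint): Turn of the figure drum behind the monocyte key, rad: 0 is nought (blank), 0.628 more for each figure (one pip more), nine at most. A ratchet turns it by one figure at every full stroke of its key; it stays until the clearing bar takes it back to nought.
- eosinophil_drum (a joint): Turn of the figure drum behind the eosinophil key, rad: 0 is nought (blank), 0.628 more for each figure (one pip more), nine at most. A ratchet turns it by one figure at every full stroke of its key; it stays until the clearing bar takes it back to nought.
- oil_flask: Loose brown dropper bottle, 31 across, 74 high, behind the counter; origin at the centre of its underside. To be left alone.
- cover_glasses: Loose little white box, 26 x 30 x 16 high, in front of the counter; origin at the centre of its underside. To be left alone.
- eyepiece_cap: Round black dust cap, 41 across, 12 high, on the left of the counter; origin at the centre of its underside. To be left alone.

How it is judged:
On the way, in this order (a step that is already met when the one before it is completed fails the run):
1. the clearing bar has been pressed down and all five drums stand at nought (value of joint clearing_bar above 0.01 m and value of joint each of neutrophil_drum, band_drum, lymphocyte_drum, monocyte_drum, eosinophil_drum below 0.22 rad).
2. one neutrophil is tallied, the bar being up and nothing else tallied (value of joint neutrophil_drum between 0.378 and 0.878 rad and value of joint each of neutrophil_key, clearing_bar below 0.003 m and value of joint each of band_drum, lymphocyte_drum, monocyte_drum, eosinophil_drum below 0.3 rad), for 0.1 s.
3. then one lymphocyte is tallied (value of joint neutrophil_drum between 0.378 and 0.878 rad and value of joint lymphocyte_drum between 0.378 and 0.878 rad and value of joint lymphocyte_key below 0.003 m and value of joint each of band_drum, monocyte_drum, eosinophil_drum below 0.3 rad), for 0.1 s.
4. then a second neutrophil is tallied (value of joint neutrophil_drum between 1.007 and 1.507 rad and value of joint lymphocyte_drum between 0.378 and 0.878 rad and value of joint neutrophil_key below 0.003 m and value of joint each of band_drum, monocyte_drum, eosinophil_drum below 0.3 rad), for 0.1 s.
At the end, for the whole second after the job is handed in: The neutrophil drum shows two and the lymphocyte drum one (within 0.25 rad, that is 0.4 of a figure), the other three drums stand at nought (under 0.3 rad), all keys and the bar are up (within 3 mm), and the counter stands still and flat on the bench (all of step 4 and value of joint each of band_key, lymphocyte_key, monocyte_key, eosinophil_key, clearing_bar below 0.003 m and linear speed of cell_counter below 0.01 m/s and angle between cell_counter's own z axis and vertical below 0.03 rad and height (world z) of cell_counter below 0.004 m); the robot touches nothing.
It fails at once if the counter is touched harder than 25 N (contact force between any of the fingers, the arm and cell_counter above 25 N).
It fails at once if the counter is lifted or tipped (12 mm, 0.12 rad) or shifted by more than 30 mm (height (world z) of cell_counter above 0.012 m or angle between cell_counter's own z axis and vertical above 0.12 rad or distance of cell_counter from where it was at the start of the episode above 0.03 m).
It fails at once if one of the other keys is pressed (over 3 mm) (value of joint any of band_key, monocyte_key, eosinophil_key above 0.003 m).
It fails at once if a bystander is moved by more than 30 mm (distance of any of oil_flask, cover_glasses from where it was at the start of the episode above 0.03 m).
It also fails if it takes over 64 s, if anything falls off the work surface, if the arm or the gripper's body presses on something with over 40 N, if the wrist force passes 120 N, or if a joint passes its speed limit or range.

## Working session

There is one attempt and no reset: what is moved stays moved. The work goes in short steps, Python scripts to look and compute and a tool call to move; the robot and the scene stay as the last step left them, time stands still between calls to the robot, and variables do not carry over. Pictures are saved under pics/ and viewed, at most 10 in all, crops included, and the job is handed in when it is done.

```bash
ls; mkdir -p pics; python3 - <<'E'
from station import ctrl, job, monitor, get_image, camera_params
import cv2
for n in("scene","top"):
    cv2.imwrite(f"pics/{n}0.png",get_image(n)[:,:,::-1])
    p=camera_params(n);print(n,p)
o=monitor.get_obs();print(o)
print(camera_params("wrist"))
E
```

```text
pics
station.py
scene {'fx': 546.7316531193314, 'fy': 546.7316531193314, 'cx': 320.7411482807713, 'cy': 241.03831206048784, 'T': array([[-0.80164281, -0.46289237,  0.37828489,  0.23733456],
       [-0.59762751,  0.63589275, -0.48834595,  0.72372931],
       [-0.014497  , -0.61755248, -0.78639607,  0.73864482],
       [ 0.        ,  0.        ,  0.        ,  1.        ]])}
top {'fx': 585.3218712427721, 'fy': 585.3218712427721, 'cx': 327.90277877861166, 'cy': 243.62016177187962, 'T': array([[ 0.01483456, -0.99865744,  0.04963108,  0.48964732],
       [-0.99976168, -0.0140193 ,  0.0167344 ,  0.29805959],
       [-0.01601614, -0.0498675 , -0.99862742,  1.01666218],
       [ 0.        ,  0.        ,  0.        ,  1.        ]])}
{'t': 0.1, 'q': array([-1.32301516e+00,  5.32762527e-02,  1.61414751e+00, -1.14715892e-06,
        1.47600651e+00, -1.18997781e-01]), 'dq': array([-3.83844186e-04, -3.28460447e-03, -3.60606552e-03, -1.24567171e-03,
       -2.75852428e-05,  1.29151331e-04]), 'effort': array([ 1.38840551e-04, -3.94904959e+01, -3.71362174e+01, -1.87529422e-04,
        3.90138390e-03, -1.27566838e-05]), 'tool_pos': array([ 0.22399432, -0.58288111,  0.23020049]), 'tool_rot': array([-3.08710898e+00, -5.72576808e-01,  1.87419456e-04]), 'contact_force': array([0.03417002, 0.23490246, 0.33164042]), 'wrist_torque': array([-0.00425628,  0.03794972,  0.0285376 ]), 'grip_force': 0.0, 'opening': 0.08584195630976875}
{'fx': 371.64829954431775, 'fy': 371.64829954431775, 'cx': 324.60301242744833, 'cy': 240.17196646019326, 'tool_from_camera': array([[ 3.44510061e-04, -9.62578598e-01, -2.71002443e-01,
         6.88130895e-02],
       [ 9.99999849e-01,  4.47769863e-04, -3.19198886e-04,
         1.99775774e-04],
       [ 4.28600743e-04, -2.71002292e-01,  9.62578607e-01,
        -1.43395963e-01],
       [ 0.00000000e+00,  0.00000000e+00,  0.00000000e+00,
         1.00000000e+00]])}
```

View pics/scene0.png

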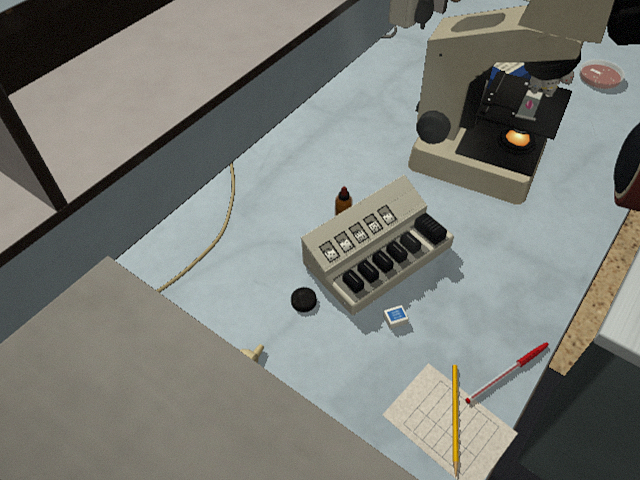

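View pics/top0.png

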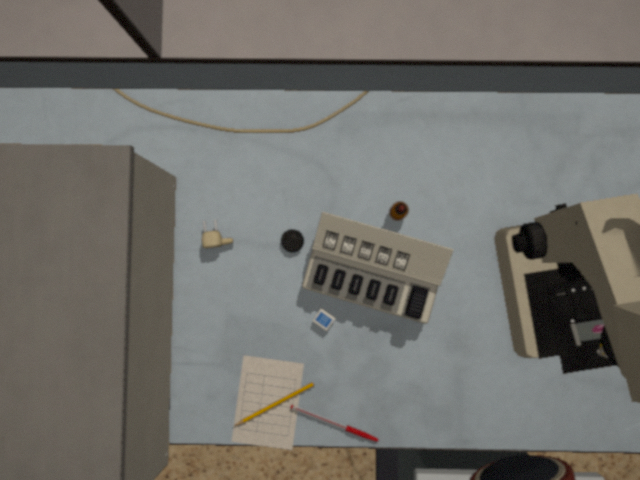

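Both views show the counter: top view with keys at about (320,275), (338,280), (355,284), (372,290), (389,294) and the bar at (416,302); scene view with keys from (352,280) to (411,242) and the bar at (430,228). I'll enlarge both to measure them.

```bash
python3 - <<'E'
import cv2
a=cv2.imread("pics/top0.png")[210:330,300:460];cv2.imwrite("pics/topc.png",cv2.resize(a,None,fx=5,fy=5,interpolation=cv2.INTER_CUBIC))
a=cv2.imread("pics/scene0.png")[200:320,300:460];cv2.imwrite("pics/scenec.png",cv2.resize(a,None,fx=5,fy=5,interpolation=cv2.INTER_CUBIC))
E
```

```text
(no output)
```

View pics/topc.png

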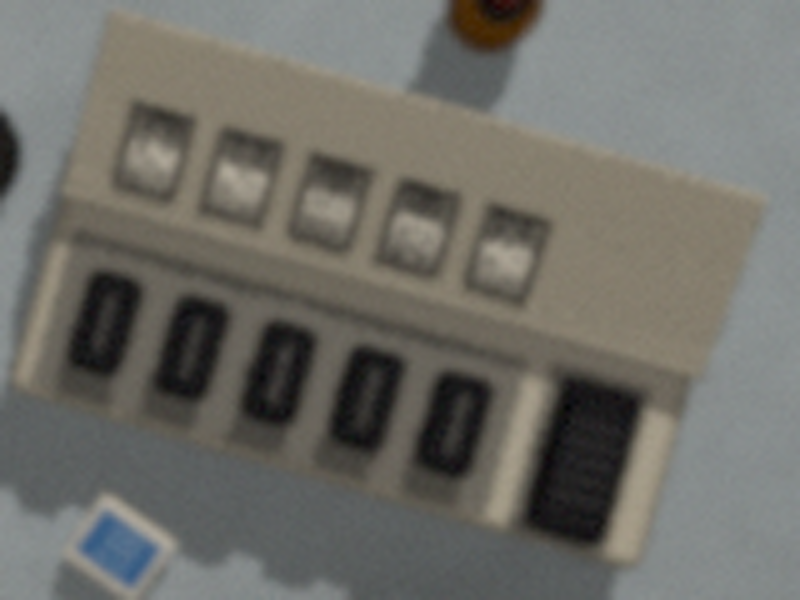

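View pics/scenec.png

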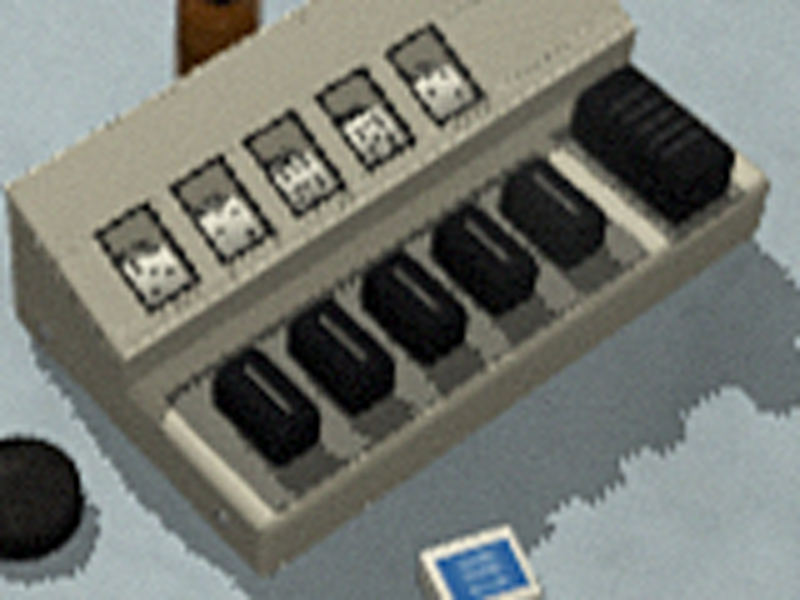

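```bash
cat > h.py <<'E'
import numpy as np
from station import ctrl, job, monitor, get_image, camera_params
def ray(n,u,v):
    p=camera_params(n);d=np.array([(u-p["cx"])/p["fx"],(v-p["cy"])/p["fy"],1]);T=p["T"]
    d=T[:3,:3]@d;return T[:3,3],d/np.linalg.norm(d)
def tri(a,b):
    (o1,d1),(o2,d2)=a,b
    s=np.linalg.lstsq(np.c_[d1,-d2],o2-o1,rcond=None)[0]
    p,q=o1+s[0]*d1,o2+s[1]*d2;return (p+q)/2,np.linalg.norm(p-q)
def atz(r,z):
    o,d=r;return o+d*(z-o[2])/d[2]
E
python3 - <<'E'
from h import *
np.set_printoptions(precision=4,suppress=True)
top={1:(106,322),3:(281,372),5:(456,422),6:(586,460)}
sc={1:(266,388),3:(413,281),5:(557,187),6:(655,132)}
P={}
for k in top:
    a=ray("top",300+(top[k][0]-2)/5,210+(top[k][1]-2)/5);b=ray("scene",300+(sc[k][0]-2)/5,200+(sc[k][1]-2)/5)
    z=.058 if k==6 else .054
    p,e=tri(a,b);P[k]=atz(a,z);print(k,p,e,atz(a,z),atz(b,z))
d=P[1]-P[5];print(np.linalg.norm(d)," yaw",np.degrees(np.arctan2(-d[0],d[1])),np.linalg.norm(P[6]-P[5]))
E
```

```text
1 [0.487  0.3249 0.0522] 0.0008983524120254713 [0.4874 0.3251 0.054 ] [0.4859 0.3258 0.054 ]
3 [0.4715 0.2673 0.0561] 0.0008292263176258938 [0.4718 0.2675 0.054 ] [0.4719 0.2657 0.054 ]
5 [0.4553 0.2096 0.0564] 0.002502630894842306 [0.4564 0.21   0.054 ] [0.455  0.2072 0.054 ]
6 [0.4434 0.1663 0.0501] 0.002428501213879626 [0.4448 0.168  0.058 ] [0.44   0.1721 0.058 ]
0.11922232807705034  yaw -15.065832983762387 0.04374978656660746
```

Triangulated heights (52–56 mm) and spacing (119 of 120 mm, 43.7 of 44 mm) match the description. Counter yaw is −15°. The microscope (406 mm high) stands between, so I go over it.

The manual's scale: shifts go in shares of 0.75 m and turns go in shares of pi/2 rad. Converting my numbers, -0.29 m / 0.75 = -0.3867, -0.2 m / 0.75 = -0.2667.

Emit:
{"method": "move_tool", "body": {"increments": [[[0,0,0,-0.1333,0,0,0],[0,0,0,-0.2667,0,0,0],[0,0,0,-0.3867,0,0,0],[0,0,0,-0.3867,0,0,0],[0,0,0,-0.3867,0,0,0],[0,0,0,-0.3867,0,0,0],[0,0,0,-0.3867,0,0,0],[0,0,0,-0.3867,0,0,0],[0,0,0,-0.3867,0,0,0]]], "clamp_n": 20}}

```text
t: 0.85
tool_pos: [0.2242, -0.5837, 0.5252]
tool_rot: [3.082, 0.572, 0.001]
contact_force: [-1.2, -0.6, -0.0]
opening: -0.0002
grip_force: 0.0
```

```bash
python3 - <<'E'
from station import ctrl, job, monitor, get_image, camera_params
import cv2
cv2.imwrite("pics/w1.png",get_image("wrist")[:,:,::-1]);print(monitor.get_obs()["q"])
E
```

```text
[-1.32298535e+00  4.32567992e-02  1.14749333e+00  2.57614021e-05
  1.94942155e+00 -1.19026896e-01]
```

View pics/w1.png

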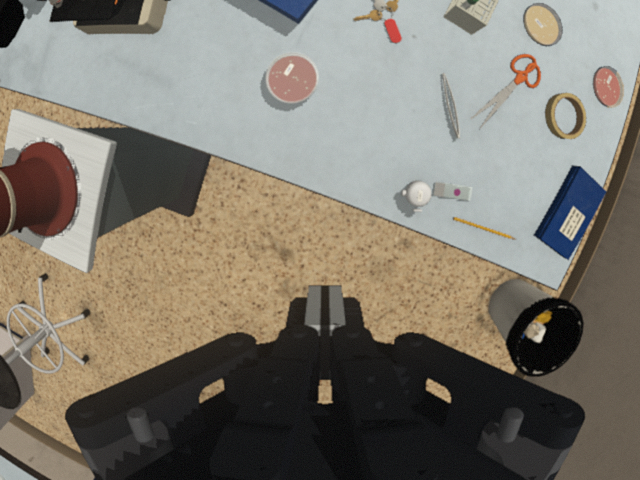

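The wrist view shows shut fingertips, the floor below, and the microscope base at upper left; nothing is in the way at this height. Sweep over.

To row units: -0.623 m / 0.75 = -0.8307, 0.474 m / 0.75 = 0.632, -0.941 rad / 1.5708 = -0.5991.

Emit:
{"method": "move_tool", "body": {"increments": [[[0,0.4253,-0.4547,0,0,0,-0.382],[0,0.4253,-0.4547,0,0,0,-0.382],[0,0.4253,-0.4547,0,0,0,-0.382],[0,0.4253,-0.4547,0,0,0,-0.382],[0,0.4253,-0.4547,0,0,0,-0.382],[0,0.4253,-0.4547,0,0,0,-0.382],[0,0.4253,-0.4547,0,0,0,-0.382],[0,0.4253,-0.4547,0,0,0,-0.382],[0,0.4253,-0.4547,0,0,0,-0.382],[0,0.4253,-0.4547,0,0,0,-0.382],[0,0.4253,-0.4547,0,0,0,-0.382],[0,0.632,-0.8307,0,0,0,-0.5991],[0,0.632,-0.8307,0,0,0,-0.5991],[0,0.632,-0.8307,0,0,0,-0.5991],[0,0.632,-0.8307,0,0,0,-0.5991],[0,0.632,-0.8307,0,0,0,-0.5991],[0,0.632,-0.8307,0,0,0,-0.5991],[0,0.632,-0.8307,0,0,0,-0.5991],[0,0.632,-0.8307,0,0,0,-0.5991],[0,0.632,-0.8307,0,0,0,-0.5991]]]}}

```text
t: 2.57
tool_pos: [0.4428, 0.1735, 0.5169]
tool_rot: [-2.482, -1.919, 0.008]
contact_force: [-0.4, 0.3, 0.0]
opening: -0.0001
grip_force: 0.0
```

To row units: 0.38 m / 0.75 = 0.5067.

Emit:
{"method": "move_tool", "body": {"increments": [[[0,0,0,0.5067,0,0,0],[0,0,0,0.5067,0,0,0],[0,0,0,0.5067,0,0,0],[0,0,0,0.5067,0,0,0],[0,0,0,0.5067,0,0,0],[0,0,0,0.5067,0,0,0],[0,0,0,0.5067,0,0,0],[0,0,0,0.5067,0,0,0],[0,0,0,0.5067,0,0,0],[0,0,0,0.5067,0,0,0],[0,0,0,0.5067,0,0,0],[0,0,0,0.5067,0,0,0]]]}}

```text
t: 3.57
tool_pos: [0.4433, 0.168, 0.1419]
tool_rot: [-2.494, -1.911, 0.0]
contact_force: [0.9, -0.1, 0.8]
opening: 0.0
grip_force: 0.0
```

```bash
python3 - <<'E'
from h import *
import cv2
from scipy.spatial.transform import Rotation as R
o=monitor.get_obs();im=get_image("wrist")[:,:,::-1].copy();print(o["tool_pos"],o["tool_rot"])
p=camera_params("wrist");T=np.eye(4);T[:3,:3]=R.from_rotvec(o["tool_rot"]).as_matrix();T[:3,3]=o["tool_pos"]
print(T[:3,:3].round(3))
W=np.linalg.inv(T@p["tool_from_camera"])
cv2.imwrite("pics/w2raw.png",im)
for q in [(.487,.325,.054),(.4716,.2668,.054),(.456,.209,.054),(.444,.168,.058)]:
    c=W[:3,:3]@np.array(q)+W[:3,3];th=np.arctan2(np.hypot(c[0],c[1]),c[2]);ph=np.arctan2(c[1],c[0])
    u,v=p["cx"]+p["fx"]*th*np.cos(ph),p["cy"]+p["fx"]*th*np.sin(ph);print(u,v)
    cv2.drawMarker(im,(int(round(u)),int(round(v))),(0,0,255),0,9,1)
cv2.imwrite("pics/w2.png",im)
E
```

```text
[0.44329942 0.16804448 0.14189924] [-2.49364237e+00 -1.91076312e+00  1.83049743e-04]
[[ 0.26   0.966 -0.   ]
 [ 0.966 -0.26  -0.   ]
 [-0.    -0.    -1.   ]]
326.60351261669445 -5.619773948855027
327.0549676863516 83.87269415171795
326.9274214569751 179.50893827966235
325.40710441055586 247.02274757027243
```

View pics/w2.png

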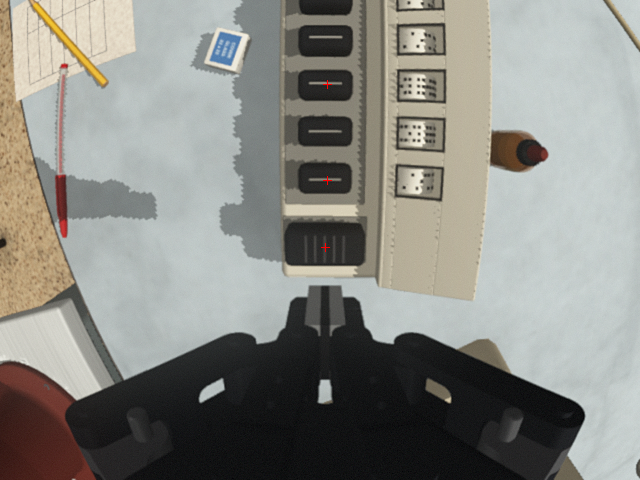

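Red marks fall on the centres of the key slots and the bar (325,247): the third view confirms the positions. Pressing the bar, in stages.

To row units: 0.094 m / 0.75 = 0.1253, 0.08 m / 0.75 = 0.1067.

Emit:
{"method": "move_tool", "body": {"increments": [[[0,0,0,0.0467,0,0,0],[0,0,0,0.08,0,0,0],[0,0,0,0.1,0,0,0],[0,0,0,0.1067,0,0,0],[0,0,0,0.1107,0,0,0],[0,0,0,0.1147,0,0,0],[0,0,0,0.1187,0,0,0],[0,0,0,0.1227,0,0,0],[0,0,0,0.1253,0,0,0],[0,0,0,0.1253,0,0,0],[0,0,0,0.1253,0,0,0]]]}}

```text
t: 4.53
tool_pos: [0.4444, 0.1684, 0.0484]
tool_rot: [2.493, 1.91, 0.004]
contact_force: [2.0, 0.4, 3.0]
opening: 0.0001
grip_force: 1.6
```

To row units: 0.0055 m / 0.75 = 0.0073, 0.004 m / 0.75 = 0.0053.

Emit:
{"method": "move_tool", "body": {"increments": [[[0,0,0,0.0027,0,0,0],[0,0,0,0.0053,0,0,0],[0,0,0,0.0073,0,0,0],[0,0,0,0.0073,0,0,0],[0,0,0,0.0073,0,0,0]]]}}

```text
t: 4.95
tool_pos: [0.4444, 0.1684, 0.0429]
tool_rot: [2.493, 1.91, 0.003]
contact_force: [1.6, 0.7, 7.1]
opening: 0.0
grip_force: 3.6
```

Emit:
{"method": "move_tool", "body": {"increments": [[[0,0,0,0.0013,0,0,0],[0,0,0,0.0013,0,0,0],[0,0,0,0.0013,0,0,0]]]}}

```text
t: 5.2
tool_pos: [0.4444, 0.1684, 0.042]
tool_rot: [2.493, 1.91, 0.003]
contact_force: [1.2, 0.7, 8.5]
opening: -0.0003
grip_force: 4.0
```

```bash
python3 - <<'E'
from station import ctrl, job, monitor, get_image, camera_params
import cv2
a=get_image("wrist")[:,:,::-1];b=get_image("scene")[:,:,::-1]
c=cv2.hconcat([cv2.resize(a[0:300,280:500],None,fx=1.6,fy=2),cv2.resize(b[180:330,300:440],None,fx=3,fy=4)])
print(c.shape);cv2.imwrite("pics/p1.png",c[:600,:800])
E
```

```text
(600, 772, 3)
```

View pics/p1.png

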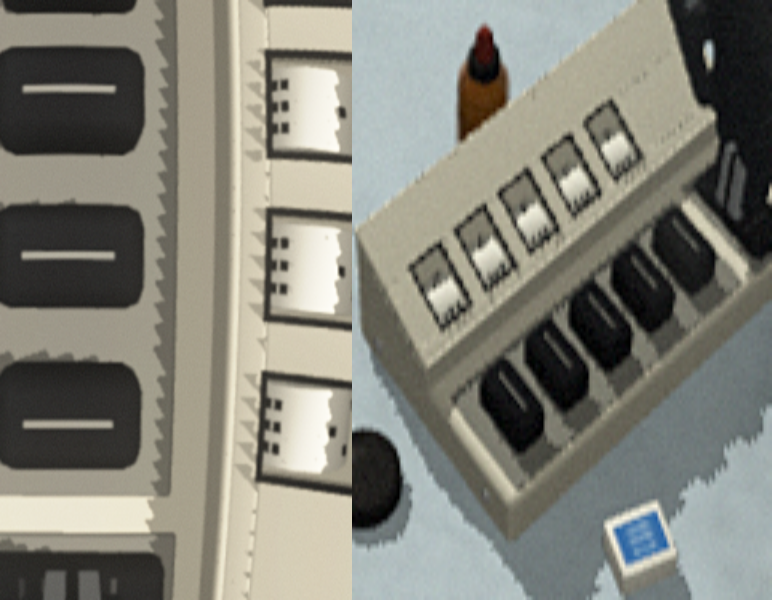

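The drums are all blank (wrist crop right, scene crop), so they stand at nought. Now the bar goes up and I move 163 mm along the row to the neutrophil key.

To row units: 0.163 m / 0.75 = 0.2173, 0.145 m / 0.75 = 0.1933.

Emit:
{"method": "move_tool", "body": {"increments": [[[0,0,0,-0.0067,0,0,0],[0,0,0,-0.02,0,0,0],[0,0,0,-0.0333,0,0,0],[0,0,0,-0.0667,0,0,0],[0,0.0467,0,-0.0667,0,0,0],[0,0.0933,0,-0.0667,0,0,0],[0,0.1467,0,-0.0667,0,0,0],[0,0.1933,0,-0.0667,0,0,0],[0,0.2173,0,-0.0667,0,0,0],[0,0.2173,0,-0.0667,0,0,0],[0,0.2173,0,-0.04,0,0,0],[0,0.2173,0,-0.0293,0,0,0],[0,0.2173,0,-0.0293,0,0,0]]]}}

```text
t: 6.38
tool_pos: [0.4826, 0.3235, 0.0594]
tool_rot: [-2.493, -1.91, 0.012]
contact_force: [-1.2, 0.6, 0.3]
opening: 0.0004
grip_force: 0.0
```

Emit:
{"method": "move_tool", "body": {"increments": [[[0,0,0,0,0,0,0],[0,0,0,0,0,0,0]]]}}

```text
t: 6.55
tool_pos: [0.4855, 0.3249, 0.0631]
tool_rot: [-2.494, -1.91, 0.0]
contact_force: [-0.3, 0.4, 0.3]
opening: -0.0001
grip_force: 0.0
```

To row units: 0.022 m / 0.75 = 0.0293, 0.02 m / 0.75 = 0.0267.

Emit:
{"method": "move_tool", "body": {"increments": [[[0,0,0,0.0067,0,0,0],[0,0,0,0.012,0,0,0],[0,0,0,0.016,0,0,0],[0,0,0,0.02,0,0,0],[0,0,0,0.024,0,0,0],[0,0,0,0.0267,0,0,0],[0,0,0,0.0293,0,0,0],[0,0,0,0.0293,0,0,0],[0,0,0,0.0293,0,0,0]]]}}

```text
t: 7.3
tool_pos: [0.4859, 0.3255, 0.0417]
tool_rot: [2.493, 1.911, -0.0]
contact_force: [-1.3, -2.3, 5.5]
opening: -0.0003
grip_force: 3.1
```

Emit:
{"method": "move_tool", "body": {"increments": [[[0,0,0,0.0013,0,0,0],[0,0,0,0.0013,0,0,0],[0,0,0,-0.0053,0,0,0],[0,0,0,-0.0133,0,0,0],[0,0,0,-0.024,0,0,0],[0,0,0,-0.04,0,0,0],[0,0,0,-0.0533,0,0,0],[0,0,0,-0.0533,0,0,0]]]}}

```text
t: 7.97
tool_pos: [0.4872, 0.3265, 0.0841]
tool_rot: [2.493, 1.911, 0.008]
contact_force: [-0.3, 0.1, 0.9]
opening: 0.0001
grip_force: 0.0
```

```bash
python3 - <<'E'
from station import ctrl, job, monitor, get_image, camera_params
import cv2
b=get_image("scene")[:,:,::-1];w=get_image("wrist")[:,:,::-1]
cv2.imwrite("pics/p2.png",cv2.hconcat([cv2.resize(b[190:310,300:460],None,fx=2.5,fy=2.5,interpolation=2)[:300],cv2.resize(w[100:340,300:620],(400,300))]))
E
```

```text
(no output)
```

View pics/p2.png

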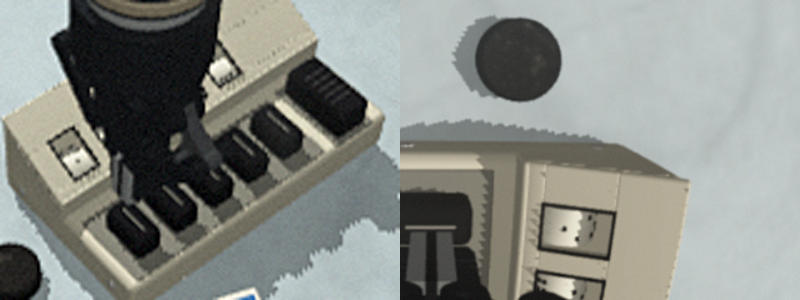

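The neutrophil drum shows one pip (wrist crop at about (564,229)), and the key and bar are up. Next the lymphocyte key, 60 mm along −x of the tool.

To row units: -0.06 m / 0.75 = -0.08, -0.03 m / 0.75 = -0.04.

Emit:
{"method": "move_tool", "body": {"increments": [[[0,-0.04,0,0,0,0,0],[0,-0.08,0,0,0,0,0],[0,-0.08,0,0,0,0,0],[0,-0.08,0,0,0,0,0],[0,-0.08,0,0.02,0,0,0],[0,-0.08,0,0.0267,0,0,0],[0,-0.08,0,0.0267,0,0,0],[0,-0.08,0,0.0267,0,0,0]]]}}

```text
t: 8.73
tool_pos: [0.4696, 0.268, 0.0603]
tool_rot: [-2.493, -1.911, 0.002]
contact_force: [-0.4, -0.2, 1.0]
opening: 0.0002
grip_force: 0.0
```

To row units: 0.021 m / 0.75 = 0.028, 0.02 m / 0.75 = 0.0267.

Emit:
{"method": "move_tool", "body": {"increments": [[[0,0,0,0.0067,0,0,0],[0,0,0,0.012,0,0,0],[0,0,0,0.016,0,0,0],[0,0,0,0.02,0,0,0],[0,0,0,0.024,0,0,0],[0,0,0,0.0267,0,0,0],[0,0,0,0.028,0,0,0],[0,0,0,0.028,0,0,0],[0,0,0,0.028,0,0,0]]]}}

```text
t: 9.48
tool_pos: [0.4704, 0.268, 0.041]
tool_rot: [-2.493, -1.911, -0.001]
contact_force: [-2.4, -0.1, 8.0]
opening: -0.0
grip_force: 3.7
```

On the cushion (8 N). Up, then back to the neutrophil key.

To row units: 0.06 m / 0.75 = 0.08, -0.041 m / 0.75 = -0.0547.

Emit:
{"method": "move_tool", "body": {"increments": [[[0,0,0,-0.0053,0,0,0],[0,0,0,-0.0133,0,0,0],[0,0,0,-0.024,0,0,0],[0,0,0,-0.04,0,0,0],[0,0,0,-0.0547,0,0,0],[0,0,0,-0.0547,0,0,0],[0,0,0,-0.0547,0,0,0],[0,0.04,0,-0.0547,0,0,0],[0,0.08,0,-0.0547,0,0,0],[0,0.08,0,-0.0547,0,0,0],[0,0.08,0,-0.0547,0,0,0],[0,0.08,0,-0.0347,0,0,0],[0,0.08,0,-0.028,0,0,0],[0,0.08,0,-0.028,0,0,0],[0,0.08,0,-0.028,0,0,0]]]}}

```text
t: 10.73
tool_pos: [0.4848, 0.3246, 0.06]
tool_rot: [-2.494, -1.91, 0.003]
contact_force: [0.3, -0.8, -0.2]
opening: 0.0001
grip_force: 0.0
```

```bash
python3 - <<'E'
from station import ctrl, job, monitor, get_image, camera_params
import cv2
w=get_image("wrist")[:,:,::-1];s=get_image("top")[:,:,::-1]
cv2.imwrite("pics/p3.png",cv2.hconcat([cv2.resize(w[150:390,300:620],(400,300)),cv2.resize(s[210:330,300:460],(400,300),interpolation=2)]))
E
```

```text
(no output)
```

View pics/p3.png

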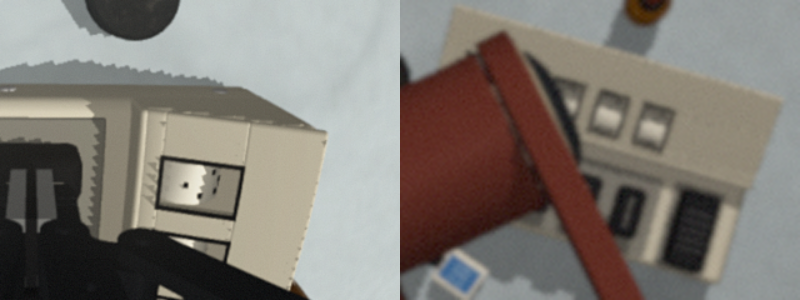

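Neutrophil drum still shows one pip and the monocyte and eosinophil drums are blank; the arm hides the lymphocyte drum, but its stroke reached the cushion at 8 N. Last tap.

To row units: 0.021 m / 0.75 = 0.028, 0.02 m / 0.75 = 0.0267.

Emit:
{"method": "move_tool", "body": {"increments": [[[0,0,0,0.0067,0,0,0],[0,0,0,0.012,0,0,0],[0,0,0,0.016,0,0,0],[0,0,0,0.02,0,0,0],[0,0,0,0.024,0,0,0],[0,0,0,0.0267,0,0,0],[0,0,0,0.028,0,0,0],[0,0,0,0.028,0,0,0],[0,0,0,0.028,0,0,0]]]}}

```text
t: 11.58
tool_pos: [0.4859, 0.3256, 0.041]
tool_rot: [2.493, 1.911, 0.0]
contact_force: [-2.1, -1.9, 7.3]
opening: -0.0001
grip_force: 3.7
```

To row units: -0.2 m / 0.75 = -0.2667, -0.18 m / 0.75 = -0.24.

Emit:
{"method": "move_tool", "body": {"increments": [[[0,0,0,-0.0053,0,0,0],[0,0,0,-0.0133,0,0,0],[0,0,0,-0.024,0,0,0],[0,0,0,-0.04,0,0,0],[0,0,0,-0.08,0,0,0],[0,0,0,-0.1333,0,0,0],[0,0,0,-0.1867,0,0,0],[0,0,0,-0.24,0,0,0],[0,-0.04,-0.0533,-0.2667,0,0,0],[0,-0.08,-0.1067,-0.2667,0,0,0],[0,-0.1333,-0.1333,-0.2667,0,0,0],[0,-0.1333,-0.1333,-0.2667,0,0,0],[0,-0.1333,-0.1333,-0.2667,0,0,0],[0,-0.1333,-0.1333,-0.2667,0,0,0]]]}}

```text
t: 12.75
tool_pos: [0.3625, 0.2547, 0.2407]
tool_rot: [2.494, 1.911, 0.004]
contact_force: [-0.1, -0.0, 0.4]
opening: -0.0004
grip_force: 0.0
```

```bash
python3 - <<'E'
from station import ctrl, job, monitor, get_image, camera_params
import cv2
w=get_image("wrist")[:,:,::-1];s=get_image("scene")[:,:,::-1]
cv2.imwrite("pics/p4.png",cv2.hconcat([cv2.resize(w[0:240,280:600],(400,300)),cv2.resize(s[200:320,300:460],(400,300),interpolation=2)]))
E
```

```text
(no output)
```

View pics/p4.png

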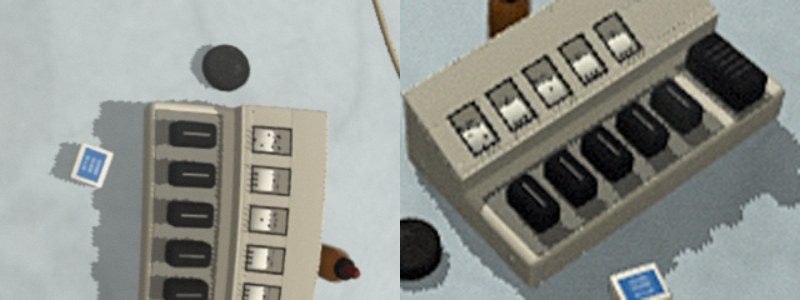

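The drums read two pips, blank, one pip, blank, blank, with all keys up, the counter in place and the arm clear. Handing in.

```bash
python3 -c "
from station import ctrl, job, monitor, get_image, camera_params
print(job.finish_job())"
```

```text
the job is handed in; nothing more can be done
None
```

The job is handed in: I cleared the counter and tallied neutrophil, lymphocyte, neutrophil, and the last picture shows the drums at 2‑0‑1‑0‑0 with all keys and the bar up and the counter undisturbed; no verdict was returned.

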